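# Wind in a canvas stretcher with its thumbwheel

### The job

The adjustable canvas stretcher on the bench has been wound out too far. Roll the knurled thumbwheel in the middle of its cross brace under a fingertip until the far rail has come in and the scribed lines on the two steel tongues just meet the far edges of the keeper straps. Work only the wheel: leave the frame lying where it is, do not push or lift it or its rails, do not disturb the things around it, and take your hand clear when done.

Things in the scene. Friction and masses are not known exactly. Their poses are not given: they have to be found in the camera images.
- stretcher: Loose wooden canvas stretcher (1.9 kg) lying flat, back up. Origin: on the bench under the thumbwheel. x: along the cross brace from fixed near rail to moving far rail; y: left, looking along x; z: up. Outer 340 (x, gap shut) by 420 mm (y); bars 36 mm wide, 44 high (keepers 50). Openings beside the brace 268 (x) by 154 mm (y). Brace 40 mm wide, top 38 mm above the bench.
- wheel_centre (a point): Centre of the knurled steel thumbwheel, 28 mm above the bench, in mid-brace: a disc 44 mm across, 16 mm wide, turning about the stretcher's x axis; its top is 50 mm above the bench, 12 mm above the brace. It does not shift along the brace as it turns. It takes about 2 N at the rim to roll and stays where it is left.
- thumbwheel (a joint): Angle of the thumbwheel (rad); falls as the gap closes. Rolling the top of the wheel towards the stretcher's +y closes the gap, towards -y opens it. One turn (6.28 rad, 138 mm rolled at the rim) moves the far rail 10 mm; gap in mm = 1.592 x this angle. It starts at 7.5 to 11.3 and should end at 3.14.
- far_rail (a joint): Width of the gap between the moving far rail and the ends of the side bars (m), 0 when shut; starts at 0.012 to 0.018, and is 0.005 when the lines meet the keepers. The far rail moves only along the stretcher's x axis, driven by the wheel's screw, and carries the far half of the brace.
- keeper_left (a point): Middle of the far edge of the left keeper strap: a steel strap screwed on top of the left side bar, bridging the sliding tongue, 46 mm above the bench; the strap is 14 mm (x) by 34 mm (y), top 49 mm above the bench.
- keeper_right (a point): The same on the right side bar.
- line_left (a point): The near edge (towards the keeper) of the dark line, 1.4 mm wide, scribed across the left steel tongue (14 mm wide, fixed to the far rail, sliding under the keeper strap). The line lies beyond the keeper's far edge (+x) by the gap less 5 mm and is on the mark when it meets that edge; wound in further, it goes under the strap.
- line_right (a point): The same on the right tongue.
- palette_knife: Bystander: a palette knife, 228 mm long, 18 mm high, lying in the left opening of the stretcher. Origin under its middle.
- paint_tube: Bystander: a paint tube, 113 mm long, 24 mm high, lying in the right opening. Origin under its middle.
- tack_tin: Bystander: a round tin, 62 mm across, 24 mm high, standing in the right opening. Origin at the centre of its underside.
- tape_roll: Bystander: a roll of tape, 96 mm across, 24 mm high, lying flat to the left of the stretcher. Origin at the centre of its underside.
- tack_hammer: Bystander: a hammer, 240 mm long, lying to the right of the stretcher. Origin under its middle.
- gesso_jar: Bystander: a white jar, 84 mm across, 95 mm high, standing to the left of the stretcher. Origin at the centre of its underside.

How it is judged:
By the outcome, as a careful person would: the job done as asked, in the order asked, and still so for the second after the job is handed in, with the robot touching nothing.
It also fails if it takes over 48 s, if anything falls off the work surface, if the arm or the gripper's body presses on something with over 40 N, if the wrist force passes 120 N, or if a joint passes its speed limit or range.

### The arm

A 6-joint arm with a two-finger parallel gripper is mounted at the origin on the work surface. World frame = base frame: x ahead of the robot, y to its left, z up, the work surface at z = 0. Lengths are in mm, angles in rad, forces in N, time in s.
With the tool pointing down it reaches from about 375 to 925 mm from the base axis. Payload 5.7 kg.
Tool frame: the origin (TCP) lies midway between the tips of the shut fingers; the grasp point (between the pads) lies 19 mm behind it; z points along the fingers, y is the line along which they close (so a half turn about z gives the same grasp; the last joint's range is limited). The gripper opens to 85 mm and grips with 20 to 120 N. Pads are 22 mm wide; open, the fingers measure 114 mm over their backs; the gripper's body (76 mm by 85 mm) begins 54 mm behind the grasp point. The pads swing forward as they close: fully open they stand 13 mm farther back than shut.
Start: joints at [-1.321, 0.359, 1.51, -0, 1.272, -0.115], TCP at [214.041, -560.491, 231.267] pointing down, gripper open.
Joint ranges: [-2.97, 2.97], [-1.01, 2.36], [0.21, 2.38], [-0.96, 4.11], [0.2, 2.71], [-2.98, 2.98]. Speed limits (rad/s): [2.39, 2.39, 3.14, 3.14, 3.14, 3.14].

### API

Orientations are given as a rotation vector (axis times angle).
In Python, from station import status, viewer, ticket gives the robot as it stands. The module is installed in compiled form; this text tells all that it offers.
- The arm moves only by the tool send_rows, never from a script. Its argument "plan" is a list of rows, each a list of 7 numbers: the shift along the tool's x, y, z each as a share of 0.3 m, from -1 to 1, then the turn, a rotation vector about the tool's x, y, z each as a share of 6 degrees, from -1 to 1, then the closure, from 0 (fully open) to 1 (shut). In form: [[dx, dy, dz, wx, wy, wz, jaw], ...]. A call has 1 to 10 rows; each row shifts and turns the commanded pose from where the row before left it, along the tool's axes as they then stand; what a row does not reach is not made up. A row lasts 1/8 s, in which the tool goes at most 62.5 mm and 10.7 degrees, less where a joint would pass 70% of its speed; a pose out of reach is approached as far as the arm can. A call with a number of a shift or a turn outside -1 to 1 is refused whole. A call with a gripper value outside its range is refused whole. The fingers move at their own pace and stop on an object; the grip force is fixed at half the most. Time passes only in rows, so rows that do not move let the fingers close. It gives the time, the measured TCP pose, the force, the opening and the grip force at its end, in the units of the state.
- status.observe(): the state, without advancing time (a new reading comes with each control period).
- viewer.grab_frame(name): name is "scene" or "top" or "wrist"; returns (picture, depth): 400x640x3 uint8, red, green, blue; 400x640 float32, mm along the optical axis (not along the pixel's ray), 0 where there is no reading.
- viewer.get_calibration(name): a dict with "fx", "fy", "cx", "cy" (pixels), "xyz" and "rotation" of the camera in the world. Camera axes: x right, y down, z forward; pixel columns grow to the right and rows downward; lengths in mm; the calibration is good to about 2 mm. A picture is of the moment at which its call begins: read the wrist's pose just before it. get_calibration takes no time and is no camera call; for the wrist camera it gives the pose at the moment of the call.
- ticket.job_done(): hands the job in; it is judged then, once.
The state is a dict: "t": time; "joint_positions": joint angles; "dq": joint speeds; "effort": joint torques, N m; "tool_pos": TCP position; "ee_rot": TCP orientation; "force": force on the tool from outside, world axes, zero at the start; "ft_torque": the same for the moment, N m; "grip_width": finger opening in mm; "finger_force": force on a finger pad.
Only numpy, scipy, OpenCV 4.12 (cv2) and the standard library are available. Lean on these libraries where they do the work, as an engineer would, in place of code of your own. Each camera call takes 0.05 s, during which the arm holds its last target. There are 200 camera calls.

## Working session

There is one attempt and no reset: what is moved stays moved. The work goes in short steps, Python scripts to look and compute and a tool call to move; the robot and the scene stay as the last step left them, time stands still between calls to the robot, and variables do not carry over. Pictures are saved under pics/ and viewed, at most 10 in all, crops included, and the job is handed in when it is done.

Besides the shell and the picture viewer there is one more tool, called after "Request:" as name(argument=value, ...) on one line, values as JSON. send_rows: Moves the arm, as the interface text tells. Its arguments: {"type":"object","properties":{"plan":{"type":"array","items":{"type":"array","items":{"type":"number"}}}},"required":["plan"]}

```bash
mkdir -p pics; cat > h.py <<'E'
import numpy as np, cv2
from station import status, viewer, ticket
def grab(n,f=None):
    c=viewer.get_calibration(n); p,d=viewer.grab_frame(n)
    if f: cv2.imwrite('pics/'+f,p[:,:,::-1])
    np.savez('pics/'+n+'.npz',p=p,d=d,**{k:np.array(c[k]) for k in c})
    return c,p,d
def ray(c,u,v,z):
    R=np.array(c['rotation']); 
    if R.shape!=(3,3): R=cv2.Rodrigues(R.astype(float))[0]
    r=R@np.array([(u-c['cx'])/c['fx'],(v-c['cy'])/c['fy'],1]); o=np.array(c['xyz'],float)
    return o+r*(z-o[2])/r[2]
def proj(c,P):
    R=np.array(c['rotation'])
    q=R.T@(np.array(P,float)-np.array(c['xyz']))
    return c['fx']*q[0]/q[2]+c['cx'],c['fy']*q[1]/q[2]+c['cy']
E
python3 - <<'E'
from h import *
for n in('top','scene'):
    c,p,d=grab(n,n+'0.png'); print(n,c)
print(status.observe())
E
```

```text
top {'fx': 456.1078352178901, 'fy': 456.1078352178901, 'cx': 324.0627117574699, 'cy': 202.08806377857974, 'xyz': array([ 421.52975837,    2.30441806, 1085.42918503]), 'rotation': array([-2.13457571,  2.11027615, -0.13258262])}
scene {'fx': 446.46629537790113, 'fy': 446.46629537790113, 'cx': 322.41301439794165, 'cy': 205.45737504931705, 'xyz': array([1022.89260528, -394.39686317,  839.84232346]), 'rotation': array([-2.2765069 , -1.05827483,  0.34137566])}
{'t': 0.1, 'joint_positions': array([-1.32109063e+00,  3.59456685e-01,  1.51130619e+00,  6.28528602e-06,
        1.27250954e+00, -1.15114766e-01]), 'dq': array([ 6.54947486e-04, -1.94481518e-03, -2.60975715e-03, -1.02569185e-03,
        4.66314181e-04, -7.02854430e-05]), 'effort': array([ 7.99469376e-05, -5.28651917e+01, -2.79350227e+01, -2.17395054e-04,
        5.12349900e-03, -2.82624825e-05]), 'tool_pos': array([ 213.90530987, -559.92842699,  230.53038567]), 'ee_rot': array([-3.08782351e+00, -5.69579030e-01,  1.67926599e-04]), 'force': array([ 0.04235526, -0.63918472,  0.20491413]), 'ft_torque': array([-0.00404642,  0.01019525, -0.00261769]), 'finger_force': 0.0, 'grip_width': 85.29681577410848}
```

View pics/top0.png

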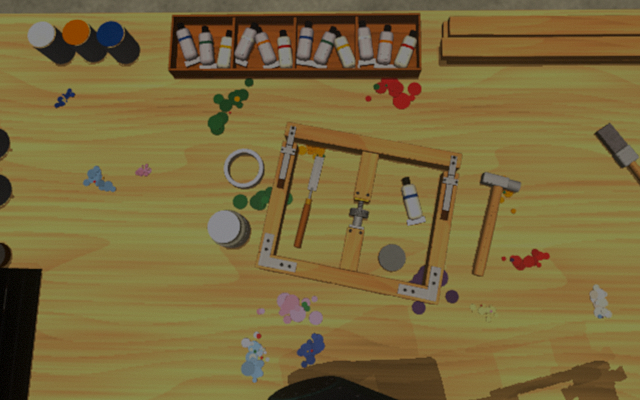

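View pics/scene0.png

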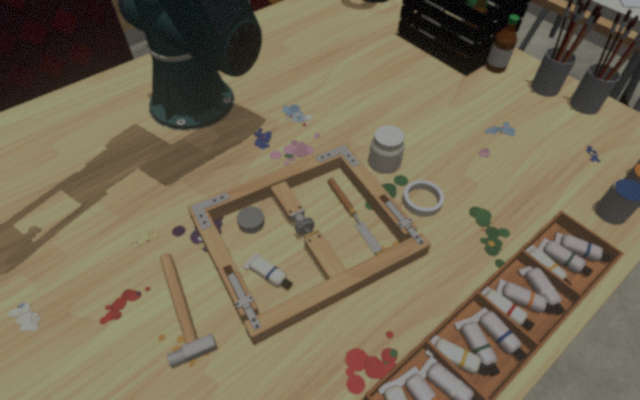

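The top view shows the stretcher with its wheel at about (359,214), the keepers near (286,150) and (449,183), and its far rail at the top. The scene view shows it from the far right side, with the wheel near (304,225).

```bash
sed -i "s/    R=np.array(c\['rotation'\])$/    R=cv2.Rodrigues(np.array(c['rotation'],float))[0]/" h.py
python3 - <<'E'
from h import *
p=np.load('pics/top.npz'); c={k:p[k] for k in p}
cor=dict(FL=(291,124),FR=(461,156),NL=(258,267),NR=(436,302))
P={k:ray(c,*v,44) for k,v in cor.items()}
for k in P: print(k,P[k].round(1))
print([np.linalg.norm(P[a]-P[b]).round(1) for a,b in(('FL','FR'),('NL','NR'),('FL','NL'),('FR','NR'))])
yv=(P['FL']-P['FR']+P['NL']-P['NR']);xv=P['FL']-P['NL']+P['FR']-P['NR']
print(np.arctan2(-yv[0],yv[1]),np.arctan2(xv[1],xv[0]))
print('wheel',ray(c,359,214,50))
d=c['d']; print(d[205:224,350:370].min(), 1085-d[214,352:368])
im=c['p'][115:310,250:470,::-1]
im=cv2.resize(im,None,fx=3,fy=3,interpolation=cv2.INTER_CUBIC)
cv2.imwrite('pics/topc.png',cv2.convertScaleAbs(im,alpha=1.6))
w,pw,dw=grab('wrist'); print(w)
E
```

```text
FL [776.6 121.2  44. ]
FR [ 700.1 -277.8   44. ]
NL [437.9 187.8  44. ]
NR [ 366.5 -211.9   44. ]
[np.float64(406.3), np.float64(406.0), np.float64(345.2), np.float64(340.1)]
-0.18319449014547418 -0.19454915084962918
wheel [560.84029978 -40.84907384  50.        ]
0.0 [37.14392  36.26062  42.835327 41.472534 40.577515 41.216675 42.84326
 42.769775 40.867798 41.911743 44.42859  40.424683 41.873535 39.86975
 38.19751  31.78955 ]
{'fx': 319.97947522144125, 'fy': 319.97947522144125, 'cx': 320.302074234273, 'cy': 203.22305356907046, 'xyz': array([ 279.15015071, -534.77678992,  373.99164218]), 'rotation': array([ 2.39510479, -1.64951398, -0.22734929])}
```

View pics/topc.png

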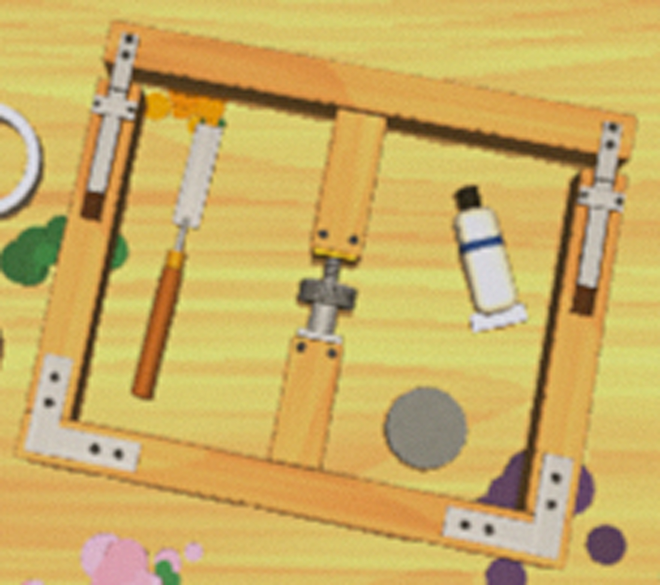

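The crop shows the brace running down the middle and the wheel at crop (327,295), which is (359,213) in the top picture. The straps are at crop (115,104) and (600,197). I'll work out the frame and the first hover, with the wrist camera over the right keeper.

```bash
cat > m.py <<'E'
from h import *
p=np.load('pics/top.npz'); c={k:p[k] for k in p}
f=lambda u,v:(250+u/3,115+v/3)
cor=dict(FL=f(109,22),FR=f(636,118),NL=f(15,457),NR=f(563,567))
P={k:ray(c,*v,44) for k,v in cor.items()}
print({k:P[k].round(1) for k in P},[np.linalg.norm(P[a]-P[b]).round(1) for a,b in(('FL','FR'),('NL','NR'),('FL','NL'),('FR','NR'))])
yv=(P['FL']-P['FR']+P['NL']-P['NR']);xv=P['FL']-P['NL']+P['FR']-P['NR']
print(np.arctan2(-yv[0],yv[1]),np.arctan2(xv[1],xv[0]))
for n,q,z in(('wheel',(327,293),50),('KL',(116,104),49),('KR',(600,197),49)): print(n,ray(c,*f(*q),z).round(1))
w=np.load('pics/wrist.npz'); R=cv2.Rodrigues(w['rotation'])[0]; s=status.observe(); T=cv2.Rodrigues(s['ee_rot'])[0]
print((T.T@(w['xyz']-s['tool_pos'])).round(1)); print((T.T@R).round(3))
E
python3 m.py
```

```text
{'FL': array([780.8, 132.5,  44. ]), 'FR': array([ 704.1, -280.2,   44. ]), 'NL': array([437.1, 194.6,  44. ]), 'NR': array([ 362.2, -215.4,   44. ])} [np.float64(419.8), np.float64(416.8), np.float64(349.2), np.float64(348.0)]
-0.18210641508312903 -0.18303005502093997
wheel [563.9 -40.8  50. ]
KL [712.  124.5  49. ]
KR [ 640.3 -249.5   49. ]
[  70.    -0.5 -143.4]
[[-0.    -0.963 -0.27 ]
 [ 1.    -0.001  0.001]
 [-0.001 -0.27   0.963]]
```

Request:
send_rows(plan=[[0,0,0,0,0,0.872,1],[0,0,0,0,0,0.872,1],[0,0,0,0,0,0.872,1],[0,0,0,0,0,0.872,1],[0,0,0,0,0,0.872,1],[0,0,0,0,0,0.872,1]])

```text
t: 0.9
tool_pos: [214.0, -560.2, 230.9]
ee_rot: [-3.127, 0.292, 0.0]
force: [0.1, -0.8, 1.0]
grip_width: -0.3
finger_force: 0.0
```

Request:
send_rows(plan=[[0.0,-0.1,0,0,0,0,1],[0.1,-0.13,0,0,0,0,1],[0.12,-0.13,0.04,0,0,0,1],[0.12,-0.13,0.05,0,0,0,1],[0.12,-0.13,0.06,0,0,0,1],[0.12,-0.13,0.07,0,0,0,1],[0.12,-0.13,0.07,0,0,0,1],[0.12,-0.13,0.07,0,0,0,1],[0.12,-0.13,0.06,0,0,0,1],[0.12,-0.13,0.05,0,0,0,1]])

```text
t: 2.15
tool_pos: [597.0, -242.3, 89.1]
ee_rot: [-3.128, 0.287, 0.002]
force: [0.2, -0.5, 0.0]
grip_width: -0.2
finger_force: 0.0
```

Request:
send_rows(plan=[[0.05,0,0.02,0,0,0,1],[0,0,0,0,0,0,1]])

```text
t: 2.4
tool_pos: [611.2, -246.7, 83.6]
ee_rot: [3.128, -0.286, -0.001]
force: [-0.4, 0.5, 0.2]
grip_width: 0.2
finger_force: 0.0
```

```bash
python3 - <<'E'
from h import *
s=status.observe(); print(s['t'],s['tool_pos'],s['ee_rot'],s['force'],s['grip_width'])
c,p,d=grab('wrist'); cv2.imwrite('pics/w1.png',cv2.convertScaleAbs(p[:,:,::-1],alpha=1.6))
print(proj(c,(640.3,-249.5,49)))
E
```

```text
2.4 [ 611.2169853  -246.72630273   83.58346479] [ 3.12845142e+00 -2.85533103e-01 -1.08053201e-03] [-0.39631004  0.46901917  0.15533616] 0.1597900487336924
(np.float64(317.56547731179194), np.float64(187.2429545938273))
```

View pics/w1.png

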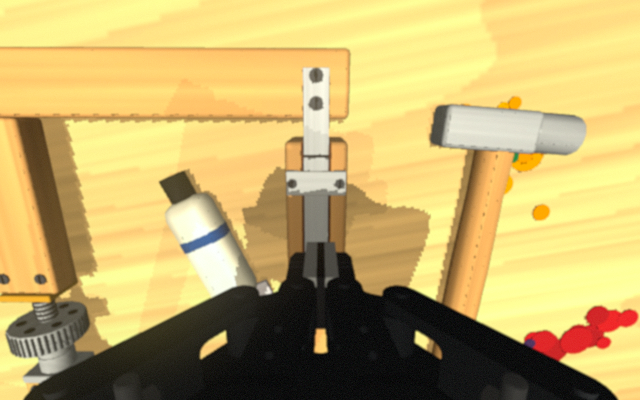

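The wrist picture shows the right tongue with its scribed line near (317,157), the strap's far edge near row 171, and the gap between rail row 118 and bar row 138. I'll measure it from a column profile.

```bash
cat > prof.py <<'E'
from h import *
p=np.load('pics/wrist.npz'); c={k:p[k] for k in p}
g=cv2.cvtColor(c['p'],cv2.COLOR_RGB2GRAY).astype(float)
a=g[140:200,310:324].mean(1).round(0).astype(int); print('tongue 140..',list(a))
b=g[105:150,295:299].mean(1).round(0).astype(int); print('gap 105..',list(b))
x=np.array([np.cos(.183),-np.sin(.183),0])
for v in range(145,180,5): print(v,round(x@ray(c,317,v,46),2))
for v in (115,120,135,140): print(v,round(x@ray(c,297,v,44),2))
E
python3 prof.py
```

```text
tongue 140.. [np.int64(137), np.int64(137), np.int64(137), np.int64(137), np.int64(137), np.int64(137), np.int64(137), np.int64(137), np.int64(136), np.int64(136), np.int64(136), np.int64(137), np.int64(137), np.int64(132), np.int64(112), np.int64(74), np.int64(58), np.int64(86), np.int64(117), np.int64(133), np.int64(136), np.int64(135), np.int64(135), np.int64(135), np.int64(135), np.int64(135), np.int64(135), np.int64(135), np.int64(134), np.int64(132), np.int64(122), np.int64(116), np.int64(126), np.int64(136), np.int64(139), np.int64(139), np.int64(139), np.int64(138), np.int64(136), np.int64(135), np.int64(134), np.int64(135), np.int64(136), np.int64(137), np.int64(138), np.int64(138), np.int64(138), np.int64(136), np.int64(131), np.int64(120), np.int64(103), np.int64(89), np.int64(84), np.int64(83), np.int64(81), np.int64(79), np.int64(80), np.int64(82), np.int64(82), np.int64(82)]
gap 105.. [np.int64(132), np.int64(131), np.int64(132), np.int64(132), np.int64(132), np.int64(132), np.int64(132), np.int64(131), np.int64(130), np.int64(125), np.int64(119), np.int64(110), np.int64(96), np.int64(85), np.int64(87), np.int64(91), np.int64(98), np.int64(115), np.int64(133), np.int64(140), np.int64(139), np.int64(139), np.int64(140), np.int64(140), np.int64(140), np.int64(140), np.int64(140), np.int64(139), np.int64(140), np.int64(138), np.int64(131), np.int64(107), np.int64(74), np.int64(57), np.int64(56), np.int64(59), np.int64(68), np.int64(83), np.int64(97), np.int64(104), np.int64(109), np.int64(114), np.int64(114), np.int64(114), np.int64(113)]
145 698.51
150 695.74
155 692.94
160 690.12
165 687.28
170 684.41
175 681.52
115 714.66
120 711.99
135 703.86
140 701.1
```

Request:
send_rows(plan=[[-0.069,-0.108,0,0,0,0,1],[-0.069,-0.108,0,0,0,0,1],[-0.069,-0.108,0,0,0,0,1],[-0.069,-0.108,0,0,0,0,1],[-0.069,-0.108,0,0,0,0,1],[-0.069,-0.108,0,0,0,0,1],[0,0,0,0,0,0,1],[0,0,0,0,0,0,1]])

```text
t: 3.45
tool_pos: [524.3, -34.0, 85.0]
ee_rot: [3.128, -0.288, 0.002]
force: [-0.0, -0.3, 0.4]
grip_width: -0.3
finger_force: 0.0
```

```bash
python3 - <<'E'
from h import *
s=status.observe(); print(s['t'],s['tool_pos'],s['ee_rot'],s['force'])
c,p,d=grab('wrist'); cv2.imwrite('pics/w2.png',cv2.convertScaleAbs(p[:,:,::-1],alpha=1.6))
print(proj(c,(563.9,-40.8,50)))
E
```

```text
3.45 [524.29596472 -33.98875336  85.04613758] [ 3.12780103e+00 -2.88475860e-01  2.20748107e-03] [-0.02873103 -0.27488906  0.41167007]
(np.float64(321.08033873500267), np.float64(167.935832707453))
```

View pics/w2.png

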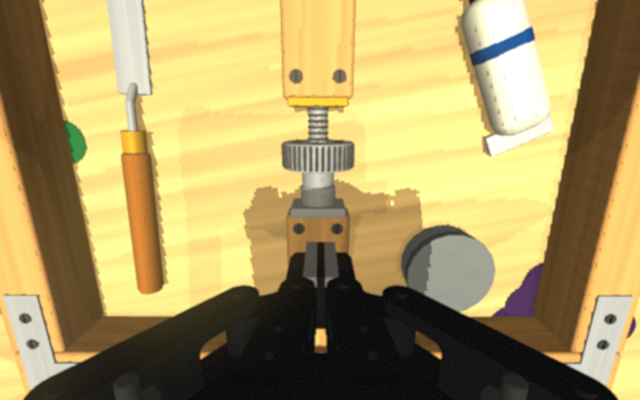

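The wheel is centred near (318,157), spanning columns 282–355 and knurl rows 141–171, with clear space either side along the brace.

```bash
python3 - <<'E'
from h import *
p=np.load('pics/wrist.npz'); c={k:p[k] for k in p}
g=cv2.cvtColor(c['p'],cv2.COLOR_RGB2GRAY)
print('col318 rows130..',[int(v) for v in g[130:182,312:325].mean(1)]); print('depth z',[round(float(c['xyz'][2]-0),1)],c['d'][140:176:3,318])
a=-.183;x=np.array([np.cos(a),np.sin(a),0]);y=np.array([-np.sin(a),np.cos(a),0])
T=np.array([524.3,-34,0])
for u,v,z in((318,141,50),(318,146,50),(318,171,50),(282,156,28),(355,156,28),(291,30,38),(355,30,38)):
    q=ray(c,u,v,z); print(u,v,z,q.round(1),((q-T)@x).round(1),((q-T)@y).round(1))
E
```

```text
col318 rows130.. [117, 101, 75, 66, 88, 113, 120, 105, 77, 65, 81, 94, 81, 63, 77, 107, 119, 111, 101, 96, 96, 95, 95, 96, 96, 96, 96, 95, 95, 94, 94, 94, 94, 93, 92, 92, 93, 94, 93, 93, 97, 107, 118, 123, 128, 130, 130, 129, 128, 127, 128, 129]
depth z [228.6] [190.24783 185.21846 175.0848  176.32074 176.97179 176.39482 177.48006
 178.4427  178.2962  178.98978 178.43938 181.18327]
318 141 50 [578.9 -41.9  50. ] 55.1 2.2
318 146 50 [576.2 -41.4  50. ] 52.4 2.2
318 171 50 [562.5 -38.8  50. ] 38.4 2.3
282 156 28 [572.2 -17.6  28. ] 44.1 24.9
355 156 28 [563.9 -62.4  28. ] 44.1 -20.8
291 30 38 [638.3 -38.2  38. ] 112.9 16.6
355 30 38 [632. -72.  38.] 112.8 -17.8
```

Request:
send_rows(plan=[[0.051,0.009,0,0,0,0,1],[0.051,0.009,0,0,0,0,1],[0.051,0.009,0,0,0,0,1],[0,0,0.05,0,0,0,1],[0,0,0.05,0,0,0,1],[0,0,0.007,0,0,0,1],[0,0,0,0,0,0,1]])

```text
t: 4.38
tool_pos: [566.9, -48.7, 51.6]
ee_rot: [-3.128, 0.287, 0.003]
force: [0.2, 0.9, -0.2]
grip_width: -0.4
finger_force: 0.0
```

Request:
send_rows(plan=[[0,0,0.004,0,0,0,1],[0,0,0.003,0,0,0,1],[0,0,0,0,0,0,1]])

```text
t: 4.75
tool_pos: [567.9, -49.0, 50.4]
ee_rot: [-3.128, 0.287, -0.001]
force: [-0.4, 0.2, -0.4]
grip_width: -0.0
finger_force: 0.0
```

Request:
send_rows(plan=[[0,0,0.003,0,0,0,1],[0,0,0,0,0,0,1]])

```text
t: 5.0
tool_pos: [568.0, -49.1, 49.8]
ee_rot: [-3.128, 0.287, -0.001]
force: [-0.7, 0.0, 4.3]
grip_width: 0.0
finger_force: 2.3
```

Request:
send_rows(plan=[[0,0,0.002,0,0,0,1],[0,-0.01,0.001,0,0,0,1],[0,-0.01,0,0,0,0,1],[0,-0.01,0,0,0,0,1]])

```text
t: 5.5
tool_pos: [569.7, -40.7, 49.8]
ee_rot: [3.128, -0.287, 0.001]
force: [-3.9, -2.2, 14.5]
grip_width: 0.2
finger_force: 7.0
```

Request:
send_rows(plan=[[0,-0.01,0,0,0,0,1],[0,-0.01,0,0,0,0,1],[0,-0.01,0,0,0,0,1]])

```text
t: 5.88
tool_pos: [571.4, -31.6, 49.5]
ee_rot: [3.128, -0.287, 0.002]
force: [-2.4, -0.1, 6.7]
grip_width: -0.2
finger_force: 3.9
```

Request:
send_rows(plan=[[0,0,-0.015,0,0,0,1],[0,0.035,0,0,0,0,1],[0,0.035,0,0,0,0,1],[0,0,0.015,0,0,0,1],[0,-0.01,0,0,0,0,1],[0,-0.013,0,0,0,0,1],[0,-0.013,0,0,0,0,1],[0,-0.013,0,0,0,0,1],[0,-0.013,0,0,0,0,1],[0,-0.013,0,0,0,0,1]])

```text
t: 7.12
tool_pos: [571.8, -30.2, 49.3]
ee_rot: [3.128, -0.288, 0.002]
force: [-1.3, -0.6, 6.4]
grip_width: -0.2
finger_force: 3.4
```

Request:
send_rows(plan=[[0,0,-0.015,0,0,0,1],[0,0,-0.1,0,0,0,1],[-0.06,0,-0.02,0,0,0,1],[-0.06,0,0,0,0,0,1],[-0.035,0,0,0,0,0,1],[0,0,0,0,0,0,1]])

```text
t: 7.88
tool_pos: [523.8, -21.1, 88.2]
ee_rot: [-3.128, 0.287, 0.003]
force: [-0.1, 0.9, 0.1]
grip_width: -0.0
finger_force: 0.0
```

```bash
python3 - <<'E'
from h import *
o=np.load('pics/wrist.npz'); o={k:o[k] for k in o}
s=status.observe(); print(s['t'],s['tool_pos'],s['ee_rot'],s['force'])
c,p,d=grab('wrist','w3.png')
# rail near edge and yellow-brace end, wheel edges: world x_s along brace column, both frames
a=-.183;x=np.array([np.cos(a),np.sin(a),0])
def f(c,p):
    g=cv2.cvtColor(p,cv2.COLOR_RGB2GRAY).astype(float)
    y=np.array([.182,.983,0]); out=[]
    base=np.array([569.6,-39.9,0])
    for s in np.arange(4,30,.5):
        q=base+x*s; v=[]
        for t in(-12,-8,8,12):
            u,w=proj(c,q+y*t+np.array([0,0,38])); v.append(cv2.getRectSubPix(g.astype(np.float32),(1,1),(float(u),float(w)))[0,0])
        out.append(int(np.mean(v)))
    return out
print(f(o,o['p'])); print(f(c,p))
im=np.hstack([o['p'][80:230,240:400],p[80:230,240:400]])[:,:,::-1]
cv2.imwrite('pics/cmp.png',cv2.convertScaleAbs(cv2.resize(im,None,fx=2.5,fy=2.5),alpha=1.6))
E
```

```text
7.875 [523.81442744 -21.07980943  88.2337263 ] [-3.1281522   0.28721257  0.00315873] [-0.10382218  0.89382757  0.05883776]
[87, 88, 93, 101, 102, 93, 76, 60, 52, 53, 68, 96, 121, 136, 142, 142, 142, 142, 142, 142, 143, 144, 144, 145, 146, 146, 147, 147, 147, 148, 149, 150, 150, 151, 151, 149, 149, 148, 148, 148, 147, 143, 134, 120, 109, 104, 98, 86, 82, 96, 117, 131]
[84, 85, 90, 97, 103, 98, 82, 64, 56, 65, 90, 120, 138, 144, 144, 144, 144, 143, 144, 144, 144, 146, 146, 147, 148, 148, 149, 149, 149, 151, 152, 152, 153, 153, 153, 148, 138, 122, 110, 105, 100, 90, 90, 105, 124, 135, 137, 137, 137, 137, 134, 125]
```

View pics/cmp.png

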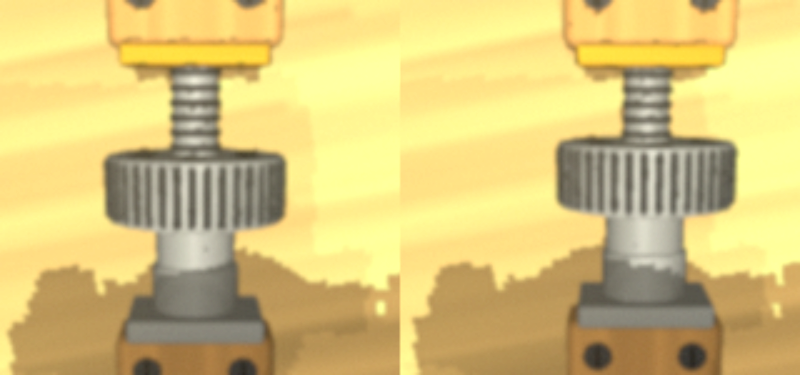

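The brace end has closed about 2.8 mm for 40 mm rolled, so there is no slip and the direction is right. About 4.3 mm remains. Next I'll make two more full strokes and then measure at the keeper.

Request:
send_rows(plan=[[0.06,0.025,0,0,0,0,1],[0.06,0.025,0,0,0,0,1],[0.035,0.025,0.02,0,0,0,1],[0,0,0.1,0,0,0,1],[0,0,0.015,0,0,0,1],[0,-0.013,0,0,0,0,1],[0,-0.013,0,0,0,0,1],[0,-0.013,0,0,0,0,1],[0,-0.013,0,0,0,0,1],[0,-0.013,0,0,0,0,1]])

```text
t: 9.18
tool_pos: [572.8, -33.8, 49.8]
ee_rot: [3.128, -0.287, 0.005]
force: [-0.1, -1.6, 8.5]
grip_width: -0.0
finger_force: 4.2
```

Request:
send_rows(plan=[[0,-0.01,0,0,0,0,1],[0,0,-0.015,0,0,0,1],[0,0.0375,0,0,0,0,1],[0,0.0375,0,0,0,0,1],[0,0,0.015,0,0,0,1],[0,-0.013,0,0,0,0,1],[0,-0.013,0,0,0,0,1],[0,-0.013,0,0,0,0,1],[0,-0.013,0,0,0,0,1],[0,-0.013,0,0,0,0,1]])

```text
t: 10.42
tool_pos: [571.1, -33.3, 49.6]
ee_rot: [3.128, -0.287, 0.002]
force: [-2.8, -0.5, 12.6]
grip_width: -0.0
finger_force: 6.3
```

Request:
send_rows(plan=[[0,-0.005,0,0,0,0,1],[0,0,0,0,0,0,1]])

```text
t: 10.68
tool_pos: [571.5, -31.3, 49.3]
ee_rot: [-3.128, 0.287, -0.002]
force: [-2.2, 0.8, 13.1]
grip_width: -0.2
finger_force: 6.2
```

Request:
send_rows(plan=[[0,0,-0.02,0,0,0,1],[0,0,-0.098,0,0,0,1],[0.0435,0.1136,0,0,0,0,1],[0.0435,0.1136,0,0,0,0,1],[0.0435,0.1136,0,0,0,0,1],[0.0435,0.1136,0,0,0,0,1],[0.0435,0.1136,0,0,0,0,1],[0.0435,0.1136,0,0,0,0,1],[0,0,0,0,0,0,1],[0,0,0,0,0,0,1]])

```text
t: 11.92
tool_pos: [610.1, -246.1, 83.1]
ee_rot: [-3.127, 0.288, 0.002]
force: [-0.1, 0.2, -0.0]
grip_width: 0.3
finger_force: 0.0
```

```bash
python3 - <<'E'
from h import *
s=status.observe(); print(s['t'],s['tool_pos'],s['ee_rot'],s['force'])
c,p,d=grab('wrist','w4.png')
im=cv2.resize(p[100:220,250:390,::-1],None,fx=5,fy=5,interpolation=cv2.INTER_CUBIC)
cv2.imwrite('pics/k4.png',cv2.convertScaleAbs(im,alpha=1.6))
E
python3 prof.py | sed 's/np.int64(\([0-9]*\))/\1/g'
```

```text
11.925 [ 610.05027707 -246.12088318   83.06852038] [-3.12719299e+00  2.88138462e-01  2.35208988e-03] [-0.11957395  0.195576   -0.01132314]
tongue 140.. [138, 138, 138, 138, 137, 137, 137, 137, 137, 137, 137, 137, 137, 137, 137, 137, 137, 137, 136, 136, 137, 137, 134, 117, 81, 55, 76, 107, 118, 118, 128, 136, 139, 139, 139, 138, 137, 135, 135, 135, 136, 138, 139, 138, 138, 137, 136, 135, 135, 135, 129, 114, 94, 82, 80, 82, 82, 82, 82, 82]
gap 105.. [137, 135, 134, 134, 133, 132, 132, 132, 132, 132, 132, 132, 132, 132, 132, 132, 130, 128, 124, 119, 110, 100, 89, 90, 112, 133, 139, 140, 137, 118, 82, 56, 56, 59, 70, 86, 98, 105, 110, 114, 114, 114, 113, 114, 113]
145 697.3
150 694.53
155 691.75
160 688.93
165 686.1
170 683.24
175 680.35
115 713.42
120 710.76
135 702.64
140 699.89
```

View pics/k4.png

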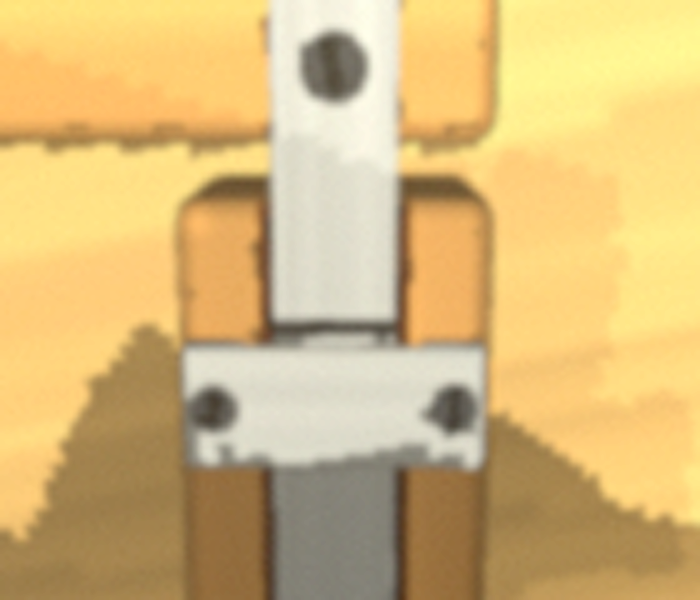

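The line is at crop row 330, just above the strap edge at crop row 345, so about 1.2 mm remains. I'll look from straight above and lower for a sharper number.

Request:
send_rows(plan=[[-0.06,0,0.02,0,0,0,1],[-0.055,0,0.03,0,0,0,1],[0,0,0.03,0,0,0,1],[0,0,0,0,0,0,1],[0,0,0,0,0,0,1]])

```text
t: 12.6
tool_pos: [577.9, -240.4, 59.9]
ee_rot: [3.128, -0.286, 0.001]
force: [0.3, -0.3, 0.1]
grip_width: -0.0
finger_force: 0.0
```

```bash
cat > k.py <<'E'
from h import *
import sys
K=np.array(eval(sys.argv[1])+(46,),float); fn=sys.argv[2]
s=status.observe(); print(s['t'],s['tool_pos'])
c=viewer.get_calibration('wrist'); g=0
for i in range(4): g=g+viewer.grab_frame('wrist')[0].astype(float)/4
cv2.imwrite('pics/full_'+fn,g[:,:,::-1])
g=g.mean(2).astype(np.float32)
a=-.183;x=np.array([np.cos(a),np.sin(a),0]);y=np.array([-np.sin(a),np.cos(a),0])
S=np.arange(-25,30,.1);Tt=np.arange(-25,25,.1)   # rectified patch at z=46, 10 px/mm, far up
m=np.zeros((len(S),len(Tt),2),np.float32)
for i,sx in enumerate(S[::-1]):
    A,B=proj(c,K+x*sx+y*25),proj(c,K+x*sx-y*25)
    t=np.linspace(0,1,len(Tt)); m[i,:,0]=A[0]+(B[0]-A[0])*t; m[i,:,1]=A[1]+(B[1]-A[1])*t
r=cv2.remap(g,m,None,cv2.INTER_CUBIC); cv2.imwrite('pics/'+fn,cv2.convertScaleAbs(r,alpha=1.5))
print(c['xyz']-K)
E
python3 k.py '(645.5,-250.5)' k5.png
```

```text
12.6 [ 577.87450166 -240.41433941   59.93307389]
[  0.82529096  -1.33823194 157.44738761][ WARN:0@2.101] global loadsave.cpp:1063 imwrite_ Unsupported depth image for selected encoder is fallbacked to CV_8U.
```

View pics/k5.png

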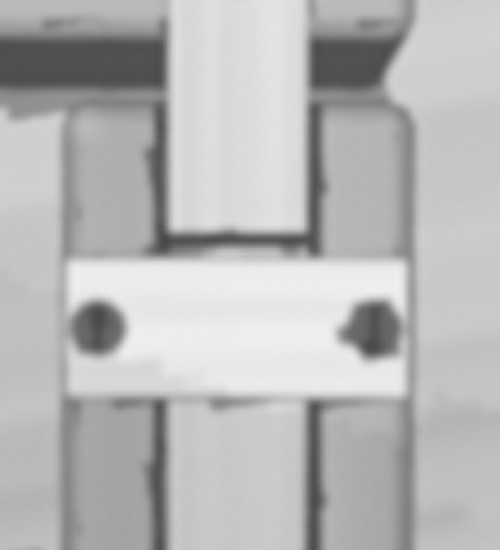

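Rectified at 10 px/mm, the strap measures 14.1 x 34.2 mm as it should. The line's near edge is at row 247 and the strap's far edge at row 257, so 1.0 mm remains, about 14 mm of roll.

Request:
send_rows(plan=[[0,0,-0.067,0,0,0,1],[-0.0247,-0.1046,0,0,0,0,1],[-0.0247,-0.1046,0,0,0,0,1],[-0.0247,-0.1046,0,0,0,0,1],[-0.0247,-0.1046,0,0,0,0,1],[-0.0247,-0.1046,0,0,0,0,1],[-0.0247,-0.1046,0,0,0,0,1],[0,0,0.05,0,0,0,1],[0,0,0.033,0,0,0,1],[0,0,0,0,0,0,1]])

```text
t: 14.05
tool_pos: [566.7, -48.0, 53.7]
ee_rot: [-3.128, 0.289, 0.003]
force: [-1.1, 0.7, -0.2]
grip_width: 0.1
finger_force: 0.0
```

Request:
send_rows(plan=[[0,0,0.011,0,0,0,1],[0,0,0.0075,0,0,0,1],[0,0,0,0,0,0,1]])

```text
t: 14.42
tool_pos: [567.8, -47.8, 49.9]
ee_rot: [3.128, -0.288, 0.001]
force: [-1.5, -1.8, 2.9]
grip_width: -0.3
finger_force: 1.7
```

Request:
send_rows(plan=[[0,-0.01,0,0,0,0,1],[0,-0.012,0,0,0,0,1],[0,-0.012,0,0,0,0,1],[0,-0.011,0,0,0,0,1],[0,0,0,0,0,0,1]])

```text
t: 15.05
tool_pos: [570.4, -33.9, 49.9]
ee_rot: [-3.128, 0.287, -0.002]
force: [-0.9, 0.3, 5.6]
grip_width: 0.2
finger_force: 3.0
```

Request:
send_rows(plan=[[0,0,-0.02,0,0,0,1],[0,0,-0.09,0,0,0,1],[0.0247,0.112,0,0,0,0,1],[0.0247,0.112,0,0,0,0,1],[0.0247,0.112,0,0,0,0,1],[0.0247,0.112,0,0,0,0,1],[0.0247,0.112,0,0,0,0,1],[0.0247,0.112,0.02,0,0,0,1],[0,0,0.05,0,0,0,1],[0,0,0,0,0,0,1]])

```text
t: 16.3
tool_pos: [575.3, -238.9, 59.7]
ee_rot: [-3.126, 0.288, 0.006]
force: [-0.2, 0.4, 0.5]
grip_width: 0.2
finger_force: 0.0
```

```bash
python3 k.py '(645.5,-250.5)' k6.png 2>/dev/null
python3 - <<'E'
import cv2
for n in('k5','k6'):
    g=cv2.imread(f'pics/{n}.png',0); print(n,[int(v) for v in g[220:276:2,185:290].mean(1)],[int(v) for v in g[240:276:2,110:150].mean(1)])
E
```

```text
16.3 [ 575.2932142  -238.92611247   59.71954036]
[ -1.18606984  -0.33098447 156.92581867]
k5 [219, 219, 217, 208, 198, 177, 155, 127, 103, 89, 84, 93, 110, 128, 149, 163, 174, 182, 186, 195, 203, 215, 222, 230, 233, 234, 236, 236] [173, 172, 170, 167, 164, 161, 162, 165, 173, 187, 200, 215, 223, 231, 234, 235, 236, 235]
k6 [218, 218, 218, 218, 218, 218, 218, 218, 217, 214, 211, 202, 193, 179, 166, 152, 140, 133, 127, 127, 130, 136, 148, 159, 175, 189, 202, 215] [174, 174, 174, 173, 172, 171, 171, 171, 173, 175, 179, 183, 189, 193, 200, 206, 213, 220]
```

View pics/k6.png

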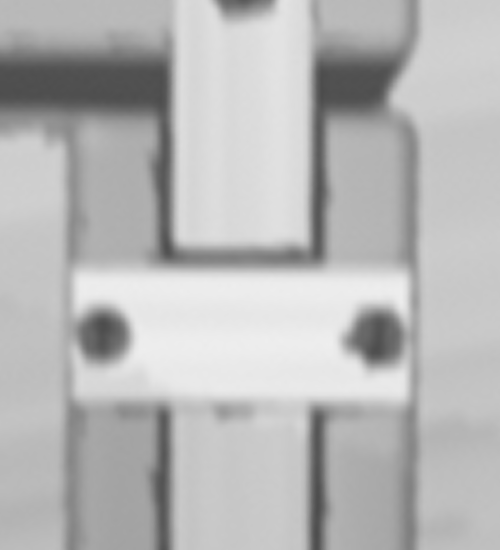

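The line now nearly touches the strap (row 262 against 267), but the arm was still settling and blurred the frames, so I'll re-measure at rest.

```bash
python3 k.py '(645.5,-250.5)' k7.png 2>/dev/null
python3 - <<'E'
import cv2,numpy as np
for n in('k5','k7'):
    g=cv2.imread(f'pics/{n}.png',0).astype(float)
    t=g[:,185:290].mean(1); w=g[:,110:150].mean(1)
    def cr(a,i,j,up,lv=None):
        s=a[i:j]; lv=lv if lv else(s.max()+s.min())/2
        k=np.where((s[:-1]<lv)&(s[1:]>=lv) if up else (s[:-1]>lv)&(s[1:]<=lv))[0]; return [i+int(q) for q in k]
    print(n,'linetop',cr(t,200,262,False),'strap top',cr(w,235,290,True,200),'strap bottom',cr(w,370,430,False,200))
    print([int(v) for v in t[225:285:3]]); print('gap',[int(v) for v in w[25:125:4]])
E
```

```text
16.5 [ 577.03707089 -239.09452578   61.59668452]
[ 7.90112469e-02 -1.02025595e-01  1.59016435e+02]
k5 linetop [232] strap top [259] strap bottom [391]
[213, 198, 166, 127, 95, 84, 101, 128, 158, 174, 183, 195, 209, 222, 232, 234, 236, 236, 236, 237]
gap [162, 153, 138, 115, 93, 81, 79, 80, 81, 81, 80, 79, 78, 78, 80, 91, 114, 135, 139, 131, 132, 144, 154, 162, 168]
k7 linetop [245] strap top [262] strap bottom [394]
[218, 219, 219, 219, 214, 204, 179, 141, 107, 86, 97, 130, 171, 207, 224, 234, 236, 236, 236, 236]
gap [181, 170, 159, 154, 152, 143, 123, 101, 85, 81, 81, 81, 81, 80, 79, 79, 79, 81, 90, 105, 121, 135, 147, 156, 163]
```

At rest, the line edge is 0.3 mm short of the strap edge, having moved 0.95 mm as predicted. One last roll of about 4 mm should do it.

Request:
send_rows(plan=[[0,0,-0.062,0,0,0,1],[-0.0235,-0.1043,0,0,0,0,1],[-0.0235,-0.1043,0,0,0,0,1],[-0.0235,-0.1043,0,0,0,0,1],[-0.0235,-0.1043,0,0,0,0,1],[-0.0235,-0.1043,0,0,0,0,1],[-0.0235,-0.1043,0,0,0,0,1],[0,0,0.05,0,0,0,1],[0,0,0.033,0,0,0,1],[0,0,0,0,0,0,1]])

```text
t: 17.95
tool_pos: [568.9, -48.7, 54.2]
ee_rot: [-3.128, 0.289, 0.003]
force: [-0.4, -0.3, -0.0]
grip_width: 0.2
finger_force: 0.0
```

Request:
send_rows(plan=[[0,0,0.005,0,0,0,1],[0,0,0,0,0,0,1]])

```text
t: 18.2
tool_pos: [569.7, -48.4, 53.7]
ee_rot: [-3.128, 0.288, -0.0]
force: [-0.0, -1.0, 0.4]
grip_width: -0.2
finger_force: 0.0
```

Request:
send_rows(plan=[[0,0,0.01,0,0,0,1],[0,0,0.0075,0,0,0,1],[0,0,0,0,0,0,1]])

```text
t: 18.58
tool_pos: [569.9, -48.1, 49.6]
ee_rot: [3.128, -0.287, 0.002]
force: [-2.9, -0.6, 12.6]
grip_width: 0.1
finger_force: 6.3
```

Request:
send_rows(plan=[[0,-0.007,0,0,0,0,1],[0,-0.0065,0,0,0,0,1],[0,0,0,0,0,0,1]])

```text
t: 18.95
tool_pos: [570.7, -44.2, 49.8]
ee_rot: [3.128, -0.287, 0.002]
force: [-4.2, -0.3, 14.3]
grip_width: -0.3
finger_force: 6.9
```

Request:
send_rows(plan=[[0,0,-0.02,0,0,0,1],[0,0,-0.09,0,0,0,1],[0.0237,0.1075,0,0,0,0,1],[0.0237,0.1075,0,0,0,0,1],[0.0237,0.1075,0,0,0,0,1],[0.0237,0.1075,0,0,0,0,1],[0.0237,0.1075,0,0,0,0,1],[0.0237,0.1075,0.02,0,0,0,1],[0,0,0.05,0,0,0,1],[0,0,0,0,0,0,1]])

```text
t: 20.2
tool_pos: [575.3, -240.7, 58.6]
ee_rot: [-3.126, 0.288, 0.006]
force: [-0.0, 0.3, 0.3]
grip_width: 0.1
finger_force: 0.0
```

Request:
send_rows(plan=[[0,0,0,0,0,0,1],[0,0,0,0,0,0,1],[0,0,0,0,0,0,1]])

```text
t: 20.58
tool_pos: [577.2, -241.5, 60.7]
ee_rot: [3.128, -0.286, 0.001]
force: [-0.6, -0.6, 0.1]
grip_width: 0.3
finger_force: 0.0
```

```bash
python3 k.py '(645.5,-250.5)' k8.png 2>/dev/null
python3 - <<'E'
import cv2,numpy as np
for n in('k7','k8'):
    g=cv2.imread(f'pics/{n}.png',0).astype(float)
    t=g[:,185:290].mean(1); w=g[:,110:150].mean(1)
    k=240+np.argmin(t[240:275]); lt=np.interp(-(t[k]+218)/2,-t[k-20:k+1],np.arange(k-20,k+1))
    i=np.where((w[235:289]<200)&(w[236:290]>=200))[0]+235
    print(n,'line dark',k,'linetop',lt,'strap top',i,np.where((w[370:430]>200)&(w[371:431]<=200))[0]+370)
    print([int(v) for v in t[225:285:3]])
E
```

```text
20.575 [ 577.22444518 -241.46731159   60.69337198]
[  0.26285331  -2.40634203 158.2176488 ]
k7 line dark 252 linetop 245.24305106658048 strap top [262] [394]
[218, 219, 219, 219, 214, 204, 179, 141, 107, 86, 97, 130, 171, 207, 224, 234, 236, 236, 236, 236]
k8 line dark 251 linetop 244.73057216054653 strap top [260] [391]
[219, 219, 220, 219, 217, 203, 177, 142, 105, 97, 121, 164, 202, 222, 234, 236, 236, 236, 237, 237]
```

View pics/k8.png

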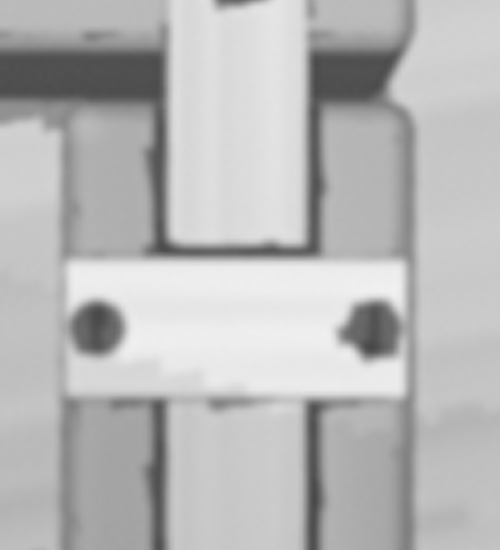

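The line's full 1.4 mm width is visible and butts against the strap edge (rows 245–259, strap at 260). That is on the mark within about 0.1 mm, and the strap hasn't moved. I'll retract and hand in.

Request:
send_rows(plan=[[0,0,-0.1,0,0,0,1],[0,0,-0.15,0,0,0,1],[0,0,-0.15,0,0,0,1],[0,0,-0.05,0,0,0,1],[0,0,0,0,0,0,1],[0,0,0,0,0,0,1]])

```text
t: 21.52
tool_pos: [575.8, -241.4, 193.5]
ee_rot: [-3.127, 0.287, 0.005]
force: [-0.4, 1.1, -0.9]
grip_width: 0.0
finger_force: 0.0
```

```bash
python3 -c "
from h import *
s=status.observe(); print(s['t'],s['tool_pos'],s['force']); print(ticket.job_done())"
```

```text
21.525 [ 575.82554449 -241.36035403  193.45281922] [-0.4089919   1.0745452  -0.93725118]
the job is handed in; nothing more can be done
None
```

I rolled the thumbwheel in until the right tongue's line met its keeper strap to within about 0.1 mm, lifted the hand clear and handed in at about 21.5 s; the left line was not checked separately.

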